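Reset the purge gas valve to two turns open

ROBOT

A 7-joint arm with a two-finger parallel gripper is mounted at the origin on the work surface. World frame = base frame: x ahead of the robot, y to its left, z up, the work surface at z = 0. Lengths are in m, angles in rad, forces in N, time in s.
With the tool pointing down it reaches from about 0.4 to 0.9 m from the base axis. Payload 5.5 kg.
Tool frame: the origin (TCP) lies between the finger pads, 19 mm behind the fingertips; this is the grasp point; x points along the fingers, y is the direction in which the jaws open and shut, and the axes are right-handed (so a half turn about x gives the same grasp; the last joint's range is limited). The gripper opens to 92 mm and grips with 3 to 60 N. Pads are 19 mm wide; open, the fingers measure 130 mm over their backs; the gripper's body (75 mm by 190 mm) begins 47 mm behind the grasp point.
Start: joints at [-0.905, 0.501, -0.427, 1.55, 0.221, 1.138, -0.21], TCP at [0.255, 0.598, 0.246] pointing down, gripper open.
Joint ranges: [-2.88, 2.88], [-0.31, 2.03], [-1.54, 1.56], [0.2, 2.42], [-1.41, 4.55], [0.19, 2.02], [-2.57, 2.57]. Speed limits (rad/s): [2.57, 2.57, 3.14, 3.14, 3.14, 3.14, 3.14].

INTERFACE

Orientations are given as a rotation vector (axis times angle).
In Python, from workcell import robot gives the robot as it stands. The module is installed in compiled form; this text tells all that it offers.
- The arm moves only by the shell command python3 -m inch 'ROWS'. ROWS is JSON, a list that holds one entry, the list of rows, each a list of 7 numbers: the shift along the world's x, y, z in mm, then the turn, a rotation vector about the world's x, y, z in rad, then the finger opening in mm, from 0 to 91.8. In form: [[[x, y, z, ax, ay, az, gripper], ...]]. A call has 1 to 8 rows; each row shifts and turns the commanded pose from where the row before left it; what a row does not reach is not made up. A row lasts 1/10 s, in which the tool goes at most 50 mm and 8.59 degrees, less where a joint would pass 70% of its speed; a pose out of reach is approached as far as the arm can. A call is refused whole if a number of a shift passes 50 or a number of a turn 0.15, either way. A call with a gripper value outside its range is refused whole. The fingers move at their own pace and stop on an object; the grip force is fixed at half the most. Time passes only in rows, so rows that do not move let the fingers close. It gives the time, the measured TCP pose, the force and the opening at its end, in the units of the state.
- robot.state(): the state, without advancing time (a new reading comes with each control period).
- robot.capture(name): name is "scene" or "top" or "wrist"; returns the picture (400x640x3 uint8, red, green, blue); there is no depth.
- robot.camera_model(name): a dict with "K" (3x3 intrinsics, pixels), "distortion" ([k1, k2, p1, p2, k3] as OpenCV has them; the pictures are not rectified), "R" (3x3) and "t" (3): a world point X has camera coordinates R X + t; the wrist camera has in their place "hand_eye" (4x4, takes a point from camera to tool coordinates, whose origin is the TCP and whose axes are the tool frame's). Camera axes: x right, y down, z forward; pixel columns grow to the right and rows downward; lengths in m; the calibration is good to about 2 mm. A picture is of the moment at which its call begins: read the wrist's pose just before it. camera_model takes no time and is no camera call.
- robot.job_done(): hands the job in, once; it reports no verdict.
The state is a dict: "time": time; "joints": joint angles; "joint_vel": joint speeds; "effort": joint torques, N m; "position": TCP position; "ee_rot": TCP orientation; "contact_force": force on the tool from outside, world axes, zero at the start; "torque": the same for the moment, N m; "gripper_width": finger opening in m.
Only numpy, scipy, OpenCV 4.12 (cv2) and the standard library are available. Lean on these libraries where they do the work, as an engineer would, in place of code of your own. Each camera call takes 0.05 s, during which the arm holds its last target. There are 200 camera calls.

TASK

The amber bottle standing next to the bench valve is in the way of the valve's crank handle: stand it upright in the empty cell of the grey solvent tray. Then wind the valve wheel by its handle clockwise (seen from above) until it is fully closed against its stop, and open it again by exactly two full turns, so that the handle is back at the same clock position (within about 15 degrees). Finish with the wheel still and the gripper still gripping the handle: do not let go; leave everything else where it is and do not knock anything over.

Things in the scene. Friction and masses are not known exactly. Their poses are not given: they have to be found in the camera images.
- valve: Brass shut-off valve screwed to the bench. Origin: on the bench, on the vertical stem's axis; z up. Base plate 90 x 100 mm; two pipe stubs, 33 mm high, run 110 mm along its +y and -y. On the stem a grey horizontal wheel, 104 mm across, top 74 mm above the bench, with a lug that carries the handle. Fully closed, the handle points to the valve's -x, midway between the pipes.
- wheel (a joint): Turn of the wheel in rad, counted over several turns: 0 closed, at a hard stop; grows as it opens, counterclockwise from above; two turns = 12.57; other stop at 31.4. At q the handle stands at angle (valve yaw + pi + q) about the stem. Turning takes 2 to 3 N at the handle; it stays where left. Starts between 1.3 and 4.9.
- handle: Crank handle: black upright round grip, 22 mm in diameter, 42 mm high, on the wheel's lug 65 mm from the stem's axis. Origin: centre of its foot, 73 mm above the bench; top at 115 mm. It spins freely on its own vertical pin, so a gripper holding it from above can travel round the circle without turning.
- bottle: Amber glass bottle in the way: body 56 mm in diameter up to 92 mm, black cap 34 mm in diameter from 122 to 150 mm above its underside. Stands on the bench about 92 mm from the stem's axis, at the valve's -x side within 20 degrees, so the handle cannot pass it to the closed stop. Origin: centre of its underside. 0.15 to 0.3 kg.
- tray: Grey plastic solvent tray fixed to the bench, 220 x 105 mm and 35 mm high outside, walls and floor 5 mm, a wall across its middle making two cells of 102 x 95 mm side by side along its x. Origin: centre of its underside. It stands left or right of the valve.
- free_cell (a point): Centre of the floor of the tray's empty cell (the -x cell), 5 mm above the bench; axes as the tray's.
- spare: A second amber bottle, the same as the first, standing in the tray's other (+x) cell; leave it there. Origin: centre of its underside.
- rack: Blue vial rack with vials, 160 x 85 mm, 48 mm high, on the other side of the valve than the tray; leave alone. Origin: centre of its underside.
- beaker: Glass beaker, 68 mm across, 90 mm high; leave alone.
- spanner: Steel spanner, 180 mm long, lying flat behind the valve; leave alone.
- jar: Small jar, 44 mm across, 50 mm high, beyond the valve and to its right, seen from the robot; leave alone.
- tipbox: White pipette tip box, 120 x 85 mm, 60 mm high; leave alone.
- flask: Large clear jar, 80 mm across, 130 mm high, to the far left; leave alone.

How it is judged:
By the outcome, as a careful person would: the job done as asked, in the order asked, and still so for the second after the job is handed in, while the arm keeps its last pose, push and grip.
It also fails if it takes over 72 s, if anything falls off the work surface, if the arm or the gripper's body presses on something with over 40 N, if the wrist force passes 120 N, or if a joint passes its speed limit or range.

## Working session

There is one attempt and no reset: what is moved stays moved. The work goes in short steps, Python scripts to look and compute and a shell command to move; the robot and the scene stay as the last step left them, time stands still between calls to the robot, and variables do not carry over. Pictures are saved under pics/ and viewed, about 8 in all and at most 12, crops included, and the job is handed in when it is done.

```bash
mkdir -p pics
cat > h.py <<'E'
import numpy as np, cv2
from workcell import robot
from scipy.spatial.transform import Rotation as Ro
def cam(name, st=None):
    m=robot.camera_model(name); K=np.array(m["K"]);D=np.array(m["distortion"])
    if name=="wrist":
        st=st or robot.state(); H=np.array(m["hand_eye"]); Rt=Ro.from_rotvec(st["ee_rot"]).as_matrix()
        Rc=Rt@H[:3,:3]; c=Rt@H[:3,3]+np.array(st["position"]); return K,D,Rc.T,-Rc.T@c
    return K,D,np.array(m["R"]),np.array(m["t"])
def ray(c,uv,z):
    K,D,R,t=c; p=cv2.undistortPoints(np.array(uv,float).reshape(-1,1,2),K,D).reshape(-1,2)
    d=np.c_[p,np.ones(len(p))]@R; o=-R.T@t
    return o+d*((z-o[2])/d[:,2])[:,None]
def proj(c,X):
    K,D,R,t=c; return cv2.projectPoints(np.array(X,float).reshape(-1,1,3),cv2.Rodrigues(R)[0],t,K,D)[0].reshape(-1,2)
def snap(name,f):
    im=robot.capture(name); cv2.imwrite("pics/"+f,im[...,::-1]); return im
E
python3 - <<'E'
from h import *
s=robot.state(); print(s["time"],s["position"],s["ee_rot"],s["gripper_width"])
print(Ro.from_rotvec(s["ee_rot"]).as_matrix().round(3))
for n in("top","scene"):
    snap(n,n+"0.png"); K,D,R,t=cam(n); print(n,(-R.T@t).round(3),K[0,0])
print(robot.camera_model("wrist")["hand_eye"])
E
```

```text
0.0 [0.25458713 0.59734789 0.24448092] [ 0.31447722  1.54805679 -0.31749306] 0.09178881305790451
[[-0.001  0.392  0.92 ]
 [-0.002  0.92  -0.392]
 [-1.    -0.002 -0.   ]]
top [0.522 0.082 1.399] 512.8632992431474
scene [1.143 0.387 0.984] 414.7571180863991
[[-9.45756658e-04 -2.74507110e-01  9.61584605e-01 -1.39913345e-01]
 [ 9.99999437e-01  2.03175364e-04  1.04154039e-03  1.29253342e-03]
 [-4.81280545e-04  9.61585048e-01  2.74506763e-01 -7.33479624e-02]
 [ 0.00000000e+00  0.00000000e+00  0.00000000e+00  1.00000000e+00]]
```

View pics/top0.png

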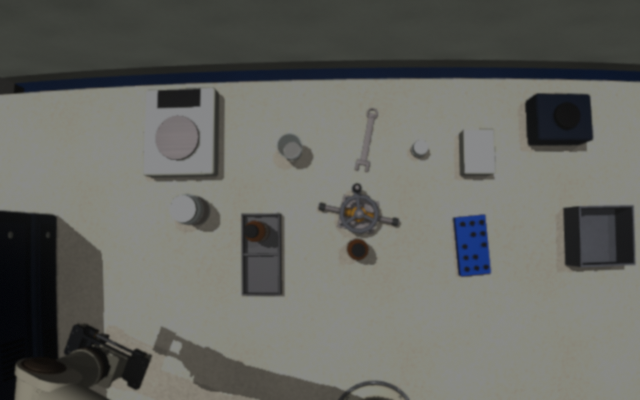

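View pics/scene0.png

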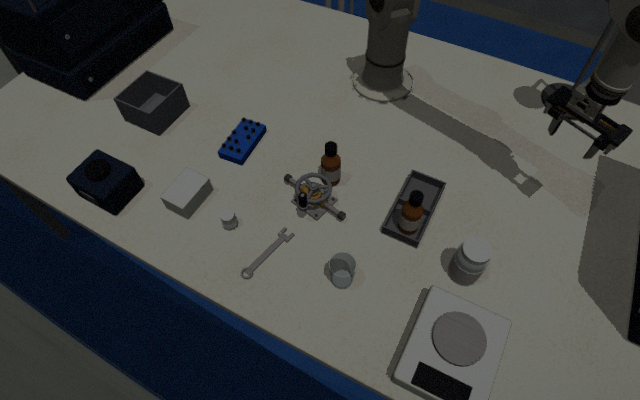

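The top view shows the tray at (262,254) with its empty cell nearest the robot at about (263,272) and the spare at (256,231). It also shows the valve at (359,213), the handle on its far side at (357,188), and the bottle at (358,250) on the robot side. I'll look closer at the valve and tray.

Run:
```python
from h import *
a=cv2.imread("pics/top0.png")[170:310,230:410]; a=cv2.resize(a,None,fx=4.4,fy=4.2,interpolation=cv2.INTER_CUBIC)
cv2.imwrite("pics/top0c.png",cv2.convertScaleAbs(a,alpha=2.0))
im=cv2.imread("pics/top0.png"); c=cam("top"); hsv=cv2.cvtColor(im,cv2.COLOR_BGR2HSV)
# pipe ends
for z,uv in((.0165,[[322,207],[397,222]]),(.115,[[357,188]]),(.035,[[243,214],[281,214],[243,295],[283,295]]),(.15,[[358,250],[256,231]])):
    print(z,ray(c,uv,z).round(4).tolist())
m=cv2.inRange(hsv,(3,110,30),(18,255,255))
n,l,s,ce=cv2.connectedComponentsWithStats(m)
print([(s[i].tolist(),ce[i].round(1).tolist()) for i in range(1,n) if s[i][4]>30])
```

```text
0.0165 [[0.5882, 0.1326, 0.0165], [0.5448, -0.069, 0.0165]]
0.115 [[0.63, 0.0405, 0.115]]
0.035 [[0.5715, 0.3442, 0.035], [0.5702, 0.2417, 0.035], [0.3551, 0.3461, 0.035], [0.3548, 0.2386, 0.035]]
0.15 [[0.4761, 0.0416, 0.15], [0.5254, 0.2901, 0.15]]
[([345, 207, 12, 9, 59], [349.5, 211.4]), ([362, 207, 12, 10, 40], [367.6, 212.6]), ([247, 221, 18, 20, 170], [257.5, 230.9]), ([348, 240, 20, 20, 161], [356.8, 248.4])]
```

View pics/top0c.png

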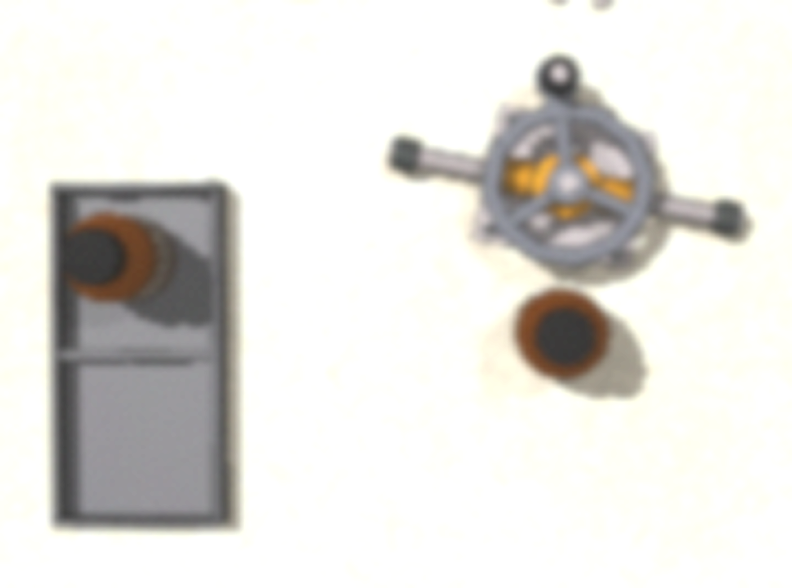

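Estimates, with sizes consistent with those given:

| Item | World position | Notes |
|---|---|---|
| Valve stem | (0.5665, 0.032) | yaw about -12° |
| Handle | (0.630, 0.040) | radius 64 mm, q about 3.28 |
| Bottle | (0.477, 0.041) | 90 mm from the stem |
| Free cell | (0.409, 0.292) | |

Next I move above the bottle.

```bash
python3 -m inch '[[[16,-40,2,0,0,0,91],[16,-40,2,0,0,0,91],[16,-40,2,0,0,0,91],[16,-40,0,0,0,0,91],[16,-40,0,0,0,0,91],[16,-40,0,0,0,0,91],[16,-40,0,0,0,0,91],[16,-40,0,0,0,0,91]]]'; python3 -m inch '[[[16,-40,0,0,0,0,91],[16,-40,0,0,0,0,91],[16,-40,0,0,0,0,91],[16,-40,0,0,0,0,91],[15,-38,0,0,0,0,91],[15,-38,0,0,0,0,91],[0,0,0,0,0,0,91],[0,0,0,0,0,0,91]]]'
python3 - <<'E'
from h import *
s=robot.state(); print(s["position"],s["ee_rot"],s["joints"]); c=cam("wrist",s); im=snap("wrist","w1.png")
X=[[.477,.041,.15],[.477,.041,.0],[.630,.0405,.115],[.5665,.032,.074]]
print(proj(c,X).round(0).tolist())
E
```

```text
time: 0.9
position: [0.383, 0.2761, 0.2514]
ee_rot: [0.316, 1.548, -0.316]
contact_force: [1.4, 0.7, -0.3]
gripper_width: 0.0907
time: 1.7
position: [0.4766, 0.0411, 0.2511]
ee_rot: [0.318, 1.548, -0.318]
contact_force: [0.4, 1.3, -0.6]
gripper_width: 0.0912
[0.47655152 0.0411447  0.2511147 ] [ 0.31807956  1.54835462 -0.31819685] [-0.03430701  0.16043133 -0.11898416  1.97009675  0.02199515  1.01330986
  1.00185166]
[[318.0, 209.0], [319.0, 174.0], [376.0, 328.0], [343.0, 262.0]]
```

View pics/w1.png

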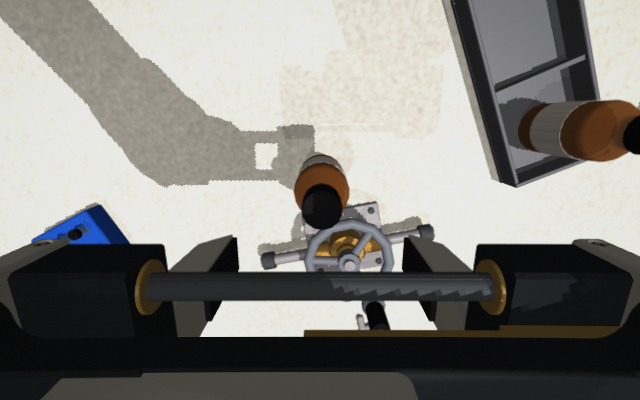

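The wrist picture shows the bottle's cap at about (322,206), against a predicted (318,209), and the handle top near (376,320), so the estimates hold to a few mm. I'll refine the cap, then descend.

Run:
```python
from h import *
c=cam("wrist"); im=cv2.imread("pics/w1.png"); g=im.max(2)
m=(g<45).astype(np.uint8); m[:150]=0;m[235:]=0;m[:,:280]=0;m[:,365:]=0
n,l,s,ce=cv2.connectedComponentsWithStats(m); i=1+s[1:,4].argmax(); print(s[i],ce[i])
for z in(.136,.15): print(ray(c,[ce[i]],z))
b=proj(c,[[.477+.017*np.cos(a),.041+.017*np.sin(a),z] for z in(.122,.15) for a in np.linspace(0,6.3,40)]); print(b.min(0),b.max(0))
```

```text
[ 302  184   40   46 1457] [321.42759094 206.4269046 ]
[[0.47989332 0.04399134 0.136     ]]
[[0.47603092 0.04554848 0.15      ]]
[295.83993957 181.84627131] [337.65076776 229.20219853]
```

```bash
python3 -m inch '[[[2,2,-25,0,0,0,91],[0,0,-30,0,0,0,91],[0,0,-30,0,0,0,91],[0,0,-20,0,0,0,91],[0,0,-10,0,0,0,91],[0,0,0,0,0,0,60],[0,0,0,0,0,0,45],[0,0,0,0,0,0,30]]]'; python3 -m inch '[[[0,0,0,0,0,0,20],[0,0,0,0,0,0,20],[0,0,0,0,0,0,20],[0,0,0,0,0,0,20],[0,0,0,0,0,0,20]]]'
```

```text
time: 2.55
position: [0.4797, 0.0445, 0.1377]
ee_rot: [0.316, 1.546, -0.315]
contact_force: [-0.3, 0.1, 0.7]
gripper_width: 0.0717
time: 3.05
position: [0.4787, 0.0439, 0.1366]
ee_rot: [0.316, 1.548, -0.316]
contact_force: [0.9, 1.2, -1.4]
gripper_width: 0.0335
```

```bash
python3 -m inch '[[[0,0,10,0,0,0,20],[0,0,20,0,0,0,20],[0,0,25,0,0,0,20],[-5,20,25,0,0,0,20],[-9,32,0,0,0,0,20],[-9,33,0,0,0,0,20],[-9,33,0,0,0,0,20],[-9,33,0,0,0,0,20]]]'; python3 -m inch '[[[-9,33,0,0,0,0,20],[-9,32,0,0,0,0,20],[-8,22,0,0,0,0,20],[-2,10,0,0,0,0,20],[0,0,0,0,0,0,20],[0,0,0,0,0,0,20]]]'
python3 - <<'E'
from h import *
s=robot.state(); print(s["position"]); c=cam("wrist",s); snap("wrist","w2.png"); snap("top","t2.png")
p=s["position"]; print(proj(c,[[.4095,.2925,.005],[p[0],p[1],p[2]-.136]]).round(0).tolist())
E
```

```text
time: 3.85
position: [0.4372, 0.1961, 0.2172]
ee_rot: [0.316, 1.547, -0.316]
contact_force: [0.7, 0.1, -1.6]
gripper_width: 0.0334
time: 4.45
position: [0.4103, 0.2906, 0.2165]
ee_rot: [0.316, 1.547, -0.318]
contact_force: [-0.9, -0.8, -2.5]
gripper_width: 0.0333
[0.41027513 0.2905659  0.21646163]
[[320.0, 179.0], [318.0, 197.0]]
```

View pics/w2.png

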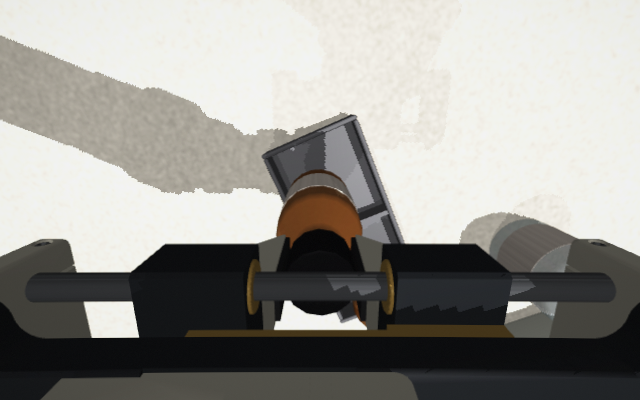

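The bottle hangs upright in the jaws. The tray's near rim corners are at (263,156) and (354,116), and the middle wall meets the right-hand rim at about (388,208).

Run:
```python
from h import *
c=cam("wrist"); print(ray(c,[[263,156],[355,115],[388,208],[402,241]],.035).round(4))
```

```text
[[0.359  0.2499 0.035 ]
 [0.3585 0.3518 0.035 ]
 [0.4625 0.3493 0.035 ]
 [0.5047 0.3506 0.035 ]]
```

```bash
python3 -m inch '[[[1,6,-5,0,0,0,20],[0,0,-20,0,0,0,20],[0,0,-22,0,0,0,20],[0,0,-15,0,0,0,20],[0,0,-8,0,0,0,20],[0,0,-2,0,0,0,20],[0,0,0,0,0,0,20],[0,0,0,0,0,0,20]]]'
```

```text
time: 5.35
position: [0.4113, 0.2984, 0.1453]
ee_rot: [0.317, 1.547, -0.315]
contact_force: [-0.6, 1.0, -1.5]
gripper_width: 0.0331
```

```bash
python3 -m inch '[[[0,0,-2,0,0,0,20],[0,0,0,0,0,0,20],[0,0,0,0,0,0,20]]]';python3 -m inch '[[[0,0,-1,0,0,0,20],[0,0,0,0,0,0,20],[0,0,0,0,0,0,20]]]'
```

```text
time: 5.65
position: [0.4109, 0.2981, 0.1428]
ee_rot: [0.316, 1.547, -0.316]
contact_force: [0.4, -0.8, -2.1]
gripper_width: 0.0334
time: 5.95
position: [0.4109, 0.2981, 0.1416]
ee_rot: [0.316, 1.547, -0.316]
contact_force: [-0.0, -0.7, -2.1]
gripper_width: 0.0336
```

```bash
python3 -m inch '[[[0,0,-1,0,0,0,20],[0,0,0,0,0,0,20],[0,0,0,0,0,0,20]]]';python3 -m inch '[[[0,0,-1,0,0,0,20],[0,0,0,0,0,0,20],[0,0,0,0,0,0,20]]]'
```

```text
time: 6.25
position: [0.4113, 0.2981, 0.1415]
ee_rot: [0.316, 1.547, -0.316]
contact_force: [-1.0, -2.0, 6.5]
gripper_width: 0.0336
time: 6.55
position: [0.4116, 0.2982, 0.1415]
ee_rot: [0.317, 1.546, -0.316]
contact_force: [-3.1, -2.7, 15.4]
gripper_width: 0.0335
```

The bottle is seated. I'll relieve the push, open the jaws and rise.

```bash
python3 -m inch '[[[0,0,1.5,0,0,0,20],[0,0,0,0,0,0,40],[0,0,0,0,0,0,60],[0,0,0,0,0,0,91],[0,0,0,0,0,0,91],[0,0,0,0,0,0,91],[0,0,0,0,0,0,91],[0,0,0,0,0,0,91]]]';python3 -m inch '[[[0,0,10,0,0,0,91],[0,0,25,0,0,0,91],[0,0,30,0,0,0,91],[0,0,35,0,0,0,91],[20,-35,0,0,0,0,91],[20,-35,0,0,0,0,91],[20,-35,0,0,0,0,91],[20,-35,0,0,0,0,91]]]'; python3 -m inch '[[[20,-35,0,0,0,0,91],[20,-35,0,0,0,0,91],[20,-30,0,0,0,0,91],[0,-10,0,0,0,0,91],[0,0,0,0,0,0,91],[0,0,0,0,0,0,91]]]'
python3 - <<'E'
from h import *
s=robot.state(); print(s["position"],s["joints"]); c=cam("wrist",s); a=snap("wrist","w3.png"); b=snap("top","t3.png")
print(proj(c,[[.63,.0405,.115],[.5665,.032,.074],[.5665,.032,.0]]).round(0).tolist())
b=cv2.resize(b[170:330,200:440],(600,400),interpolation=cv2.INTER_CUBIC)
cv2.imwrite("pics/m3.png",np.vstack([a[130:330], np.pad(cv2.convertScaleAbs(b,alpha=1.8),((0,0),(0,40),(0,0)))])[...,::-1])
E
```

```text
time: 7.35
position: [0.4107, 0.298, 0.141]
ee_rot: [0.316, 1.548, -0.316]
contact_force: [0.2, -0.1, -0.2]
gripper_width: 0.083
time: 8.15
position: [0.4915, 0.1568, 0.2422]
ee_rot: [0.316, 1.546, -0.315]
contact_force: [1.1, 0.1, 0.6]
gripper_width: 0.0909
time: 8.75
position: [0.5501, 0.0494, 0.2413]
ee_rot: [0.316, 1.548, -0.314]
contact_force: [-1.2, 0.6, -0.6]
gripper_width: 0.091
[0.55013388 0.04938282 0.24130521] [-0.03435447  0.30277787 -0.1246873   1.81192059  0.04198949  1.02969716
  0.99394308]
[[342.0, 278.0], [309.0, 210.0], [311.0, 192.0]]
```

View pics/m3.png

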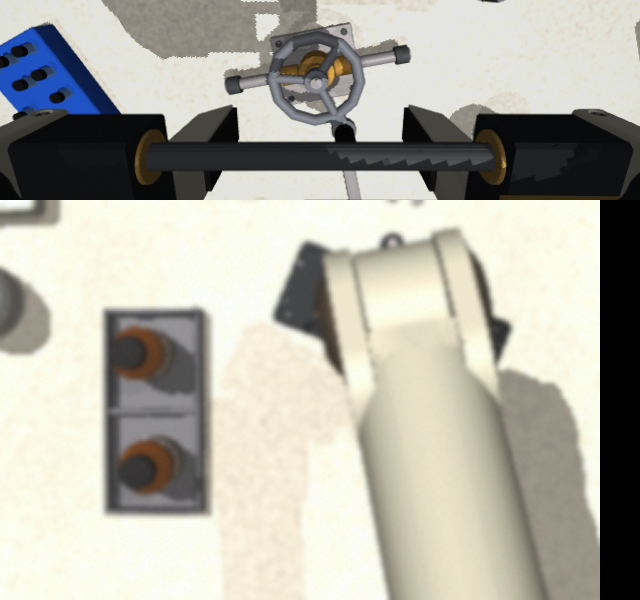

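The lower panel shows the bottle upright in the empty cell at (140,467), well inside its walls, with the spare untouched. The upper panel shows the wheel ring centred at about (317,207), the pipe ends at (234,215) and (402,184), and the handle at (344,260) just under the gripper bar.

Run:
```python
from h import *
c=cam("wrist"); r=lambda uv,z:print(uv,z,ray(c,uv,z).round(4).tolist())
r([[234,215],[402,184]],.0165); r([[317,207]],.07)
im=cv2.imread("pics/w3.png"); g=im.max(2); m=(g<50).astype(np.uint8); m[:235]=0; m[272:]=0; m[:,:300]=0; m[:,390:]=0
n,l,s,ce=cv2.connectedComponentsWithStats(m); i=1+s[1:,4].argmax(); print(s[i],ce[i])
x0,w=s[i][0],s[i][2]; r([[x0+w/2,255]],.09); r([[x0+w/2,265]],.1); 
b=proj(c,[[.63+.011*np.cos(a),.0405+.011*np.sin(a),z] for z in(.075,.115) for a in np.linspace(0,6.3,40)]); print(b.min(0),b.max(0))
```

```text
[[234, 215], [402, 184]] 0.0165 [[0.5524, -0.0638, 0.0165], [0.5959, 0.1395, 0.0165]]
[[317, 207]] 0.07 [[0.5681, 0.0411, 0.07]]
[334 254  22  18 311] [343.97427653 263.50160772]
[[np.float64(345.0), 255]] 0.09 [[0.6209, 0.0499, 0.09]]
[[np.float64(345.0), 265]] 0.1 [[0.6263, 0.0469, 0.1]]
[328.74388287 249.72772179] [352.94561772 288.12528672]
```

```bash
python3 -m inch '[[[20,-2,0,0,0,0,91],[30,-2,0,0,0,0,91],[30,-2,-10,0,0,0,91],[0,0,-35,0,0,0,91],[0,0,-35,0,0,0,91],[0,0,-32,0,0,0,91],[0,0,-20,0,0,0,91],[0,0,-10,0,0,0,91]]]'; python3 -m inch '[[[0,0,0,0,0,0,60],[0,0,0,0,0,0,40],[0,0,0,0,0,0,30],[0,0,0,0,0,0,20],[0,0,0,0,0,0,12],[0,0,0,0,0,0,12],[0,0,0,0,0,0,12],[0,0,0,0,0,0,12]]]'
python3 -c "
from workcell import robot;s=robot.state();print(s['joints'],s['torque'])"
```

```text
time: 9.65
position: [0.6288, 0.044, 0.0967]
ee_rot: [0.314, 1.552, -0.314]
contact_force: [-0.5, 0.1, -0.3]
gripper_width: 0.0911
time: 10.45
position: [0.6307, 0.0419, 0.0991]
ee_rot: [0.316, 1.548, -0.316]
contact_force: [0.4, -0.3, -0.6]
gripper_width: 0.0314
[-0.0361589   0.60357009 -0.09864746  1.71325146  0.07589163  0.82853298
  0.99907058] [ 0.0358791  -0.01233072  0.02451334]
```

```bash
python3 -m inch '[[[0,0,0,0,0,0,12],[0,0,0,0,0,0,12],[0,0,0,0,0,0,12],[0,0,0,0,0,0,12]]]'
```

```text
time: 10.85
position: [0.6309, 0.0422, 0.099]
ee_rot: [0.316, 1.547, -0.316]
contact_force: [0.3, 0.3, -1.1]
gripper_width: 0.0212
```

```bash
python3 -m inch '[[[0.3,-8.5,0,0,0,0,12],[-0.8,-8.5,0,0,0,0,12],[-1.9,-8.3,0,0,0,0,12],[-3,-8,0,0,0,0,12],[0,0,0,0,0,0,12],[0,0,0,0,0,0,12]]]';python3 -m inch '[[[-4,-7.5,0,0,0,0,12],[-5,-7,0,0,0,0,12],[0,0,0,0,0,0,12],[0,0,0,0,0,0,12]]]'
```

```text
time: 11.45
position: [0.6233, 0.0067, 0.0989]
ee_rot: [0.316, 1.551, -0.319]
contact_force: [-4.9, 1.1, 5.3]
gripper_width: 0.0214
time: 11.85
position: [0.614, -0.0064, 0.0989]
ee_rot: [0.316, 1.552, -0.317]
contact_force: [-6.9, 4.3, 6.4]
gripper_width: 0.0214
```

```bash
python3 -m inch '[[[-15.6,-11.7,0,0,0,0,12],[-15.4,-7.2,0,0,0,0,12],[-16.7,-2.9,0,0,0,0,12],[0,0,0,0,0,0,12]]]';python3 -m inch '[[[-16.9,1.4,0,0,0,0,12],[-15.9,5.8,0,0,0,0,12],[-13.9,9.8,0,0,0,0,12],[0,0,0,0,0,0,12]]]'
```

```text
time: 12.25
position: [0.5665, -0.0273, 0.099]
ee_rot: [0.317, 1.549, -0.315]
contact_force: [-1.7, 5.1, -1.0]
gripper_width: 0.0213
time: 12.65
position: [0.5213, -0.0094, 0.099]
ee_rot: [0.316, 1.547, -0.314]
contact_force: [2.5, 5.4, -5.9]
gripper_width: 0.0217
```

```bash
python3 -m inch '[[[-10.9,13,0,0,0,0,12],[-7.2,15.4,0,0,0,0,12],[-2.9,16.7,0,0,0,0,12],[0.1,8.5,0,0,0,0,12],[0,0,0,0,0,0,12],[0,0,0,0,0,0,12]]]';python3 -m inch '[[[0.8,5.6,0,0,0,0,12],[0,0,0,0,0,0,12],[0,0,0,0,0,0,12]]]';python3 -c "
from workcell import robot;s=robot.state();print(s['joints'])"
```

```text
time: 13.25
position: [0.5012, 0.0427, 0.099]
ee_rot: [0.316, 1.547, -0.316]
contact_force: [0.9, 2.8, -2.6]
gripper_width: 0.0209
time: 13.55
position: [0.5018, 0.0481, 0.0989]
ee_rot: [0.316, 1.548, -0.317]
contact_force: [0.9, -1.4, -1.4]
gripper_width: 0.0211
[-0.05011985  0.42233724 -0.11848137  2.03427513  0.07666139  0.68936035
  0.950108  ]
```

```bash
python3 -m inch '[[[0.5,3,0,0,0,0,12],[0,0,0,0,0,0,12],[0,0,0,0,0,0,12]]]';python3 -m inch '[[[0.7,3,0,0,0,0,12],[0,0,0,0,0,0,12],[0,0,0,0,0,0,12]]]';python3 -m inch '[[[0.8,3,0,0,0,0,12],[0,0,0,0,0,0,12],[0,0,0,0,0,0,12]]]'
```

```text
time: 13.85
position: [0.5025, 0.0516, 0.099]
ee_rot: [0.316, 1.547, -0.316]
contact_force: [-0.5, -1.3, -2.9]
gripper_width: 0.0217
time: 14.15
position: [0.5026, 0.052, 0.099]
ee_rot: [0.315, 1.548, -0.32]
contact_force: [-0.4, -8.3, -0.1]
gripper_width: 0.0214
time: 14.45
position: [0.5026, 0.0522, 0.0989]
ee_rot: [0.314, 1.549, -0.324]
contact_force: [-2.7, -12.8, 4.1]
gripper_width: 0.0212
```

It is at the stop: the angle stalled at 166.9°, which matches the valve's yaw, while the resistance grew to 13 N. I'll work out the opening increments.

Run:
```python
import numpy as np
th=np.radians(166.9+22.5*np.arange(17)); p=np.c_[566+65*np.cos(th),37.5+65*np.sin(th)]
p=p.round(1); print(p[0]); d=np.diff(p,axis=0).round(1); print(d.tolist()); print("first from cmd",(p[1]-[504,57.8]).round(1))
```

```text
[502.7  52.2]
[[-0.8, -25.3], [8.9, -23.7], [17.4, -18.6], [23.1, -10.4], [25.3, -0.8], [23.7, 8.9], [18.6, 17.4], [10.4, 23.1], [0.8, 25.3], [-8.9, 23.7], [-17.4, 18.6], [-23.1, 10.4], [-25.3, 0.8], [-23.7, -8.9], [-18.6, -17.4], [-10.4, -23.1]]
first from cmd [ -2.1 -30.9]
```

```bash
python3 -m inch '[[[-2.1,-30.9,0,0,0,0,12],[8.9,-23.7,0,0,0,0,12],[17.4,-18.6,0,0,0,0,12],[23.1,-10.4,0,0,0,0,12],[0,0,0,0,0,0,12]]]';python3 -m inch '[[[25.3,-0.8,0,0,0,0,12],[23.7,8.9,0,0,0,0,12],[18.6,17.4,0,0,0,0,12],[10.4,23.1,0,0,0,0,12],[0,0,0,0,0,0,12]]]';python3 -c "
from workcell import robot;s=robot.state();print(s['joints'],s['position'])"
```

```text
time: 14.95
position: [0.5539, -0.026, 0.0989]
ee_rot: [0.318, 1.545, -0.315]
contact_force: [2.3, -0.7, -0.4]
gripper_width: 0.0215
time: 15.45
position: [0.6302, 0.028, 0.099]
ee_rot: [0.315, 1.547, -0.309]
contact_force: [4.0, 2.7, -2.1]
gripper_width: 0.0215
[-0.01033007  0.60094987 -0.10131919  1.71826901  0.07346721  0.82416087
  1.02974563] [0.6302366  0.02801454 0.09903764]
```

```bash
python3 -m inch '[[[0,0,0,0,0,0,12],[0,0,0,0,0,0,12]]]'
```

```text
time: 15.65
position: [0.629, 0.0218, 0.0991]
ee_rot: [0.316, 1.547, -0.316]
contact_force: [1.7, 1.5, -2.5]
gripper_width: 0.0215
```

That was only dynamic overshoot: it settled at (629, 21.8), against a target of (629.3, 22.8). I'll continue.

```bash
python3 -m inch '[[[0.8,25.3,0,0,0,0,12],[-8.9,23.7,0,0,0,0,12],[-17.4,18.6,0,0,0,0,12],[-23.1,10.4,0,0,0,0,12],[0,0,0,0,0,0,12],[0,0,0,0,0,0,12]]]';python3 -m inch '[[[-25.3,0.8,0,0,0,0,12],[-23.7,-8.9,0,0,0,0,12],[-18.6,-17.4,0,0,0,0,12],[-10.4,-23.1,0,0,0,0,12],[0,0,0,0,0,0,12],[0,0,0,0,0,0,12],[0,0,0,0,0,0,12]]]'
```

```text
time: 16.25
position: [0.5792, 0.1014, 0.0991]
ee_rot: [0.317, 1.549, -0.315]
contact_force: [-0.7, 5.2, -2.4]
gripper_width: 0.0212
time: 16.95
position: [0.5024, 0.051, 0.099]
ee_rot: [0.317, 1.548, -0.318]
contact_force: [-0.5, -1.6, -1.4]
gripper_width: 0.0216
```

One full turn is done, at (502.4, 51.0). Now the second.

```bash
python3 -m inch '[[[-0.8,-25.3,0,0,0,0,12],[8.9,-23.7,0,0,0,0,12],[17.4,-18.6,0,0,0,0,12],[23.1,-10.4,0,0,0,0,12],[0,0,0,0,0,0,12],[0,0,0,0,0,0,12]]]';python3 -m inch '[[[25.3,-0.8,0,0,0,0,12],[23.7,8.9,0,0,0,0,12],[18.6,17.4,0,0,0,0,12],[10.4,23.1,0,0,0,0,12],[0,0,0,0,0,0,12],[0,0,0,0,0,0,12]]]'; python3 -m inch '[[[0.8,25.3,0,0,0,0,12],[-8.9,23.7,0,0,0,0,12],[-17.4,18.6,0,0,0,0,12],[-23.1,10.4,0,0,0,0,12],[0,0,0,0,0,0,12],[0,0,0,0,0,0,12]]]';python3 -m inch '[[[-25.3,0.8,0,0,0,0,12],[-23.7,-8.9,0,0,0,0,12],[-18.6,-17.4,0,0,0,0,12],[-10.4,-22,0,0,0,0,12],[0,0,0,0,0,0,12],[0,0,0,0,0,0,12],[0,0,0,0,0,0,12]]]'
python3 - <<'E'
from h import *
s=robot.state(); p=np.array(s["position"])*1000; print(p, np.degrees(np.arctan2(p[1]-37.5,p[0]-566)))
b=snap("top","t4.png");a=snap("scene","s4.png")
cv2.imwrite("pics/m4.png",cv2.convertScaleAbs(np.vstack([cv2.resize(a[120:300,180:500],(640,360)),b[80:310,80:]  if 0 else cv2.resize(b[80:310,80:],(640,240))]),alpha=1.5)[...,::-1])
E
```

```text
time: 17.55
position: [0.5523, -0.0257, 0.099]
ee_rot: [0.316, 1.547, -0.315]
contact_force: [1.1, -1.0, -2.2]
gripper_width: 0.0214
time: 18.15
position: [0.6295, 0.0242, 0.0991]
ee_rot: [0.315, 1.547, -0.313]
contact_force: [3.8, 0.9, -3.9]
gripper_width: 0.0214
time: 18.75
position: [0.5788, 0.1014, 0.0991]
ee_rot: [0.316, 1.55, -0.315]
contact_force: [-0.9, 4.5, -3.4]
gripper_width: 0.0211
time: 19.45
position: [0.5026, 0.052, 0.099]
ee_rot: [0.317, 1.548, -0.318]
contact_force: [0.5, -2.2, -3.1]
gripper_width: 0.0214
[502.61987845  51.95550899  99.03254235] 167.151956964272
```

View pics/m4.png

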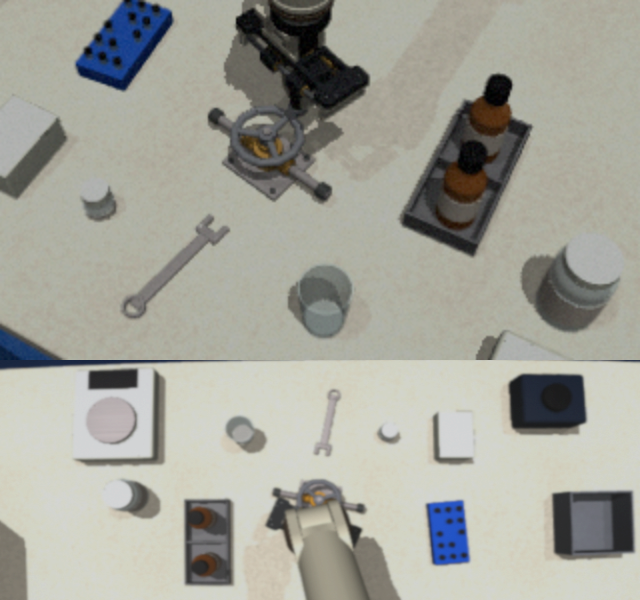

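The picture shows both bottles upright in the tray at (465,190) and (488,120). The gripper is on the handle at about (297,95), on the robot side of the wheel, and nothing else has moved. One last settle before handing in.

```bash
python3 -m inch '[[[0,0,0,0,0,0,12],[0,0,0,0,0,0,12],[0,0,0,0,0,0,12],[0,0,0,0,0,0,12]]]'; python3 -c "
from workcell import robot;print(robot.job_done())"
```

```text
time: 19.95
position: [0.5029, 0.0534, 0.099]
ee_rot: [0.316, 1.547, -0.315]
contact_force: [2.7, -1.5, -5.1]
gripper_width: 0.0216
the job is handed in; nothing more can be done
None
```

The job is done and handed in at about 20 s of the 72 s allowed.

- **Bottle:** it stands upright in the tray's empty cell. The spare and everything else look unmoved in the last pictures.
- **Closing:** I wound the wheel clockwise until the handle stalled at 166.9° about the stem, with resistance rising to 13 N. That matches the closed position expected from the valve's yaw, measured at about -12° from the top camera.
- **Opening:** I then opened it by two full turns. The last reading put the handle about 1.3 mm (1°) from the stop's clock position, with the handle still gripped (opening 21.6 mm) and contact force about 6 N.
- **Disagreements:** the top and wrist cameras differed by 4 to 9 mm in y. I settled the stem position from the handle's measured path instead, which fitted the 65 mm radius to within 0.3 mm. Between the last two readings the handle position crept about 1.4 mm, so stillness was checked only to that level.

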